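# Raise the demonstration cabinet's window to the green marker

## Task

Push the cabinet's clear counterweighted window up with your fingertips from beneath its orange lip until the lip is level with the green marker on the post, never letting it rise past the red marker, then take the hand away and leave the window standing there. Only push: do not pinch the lip or touch the black strip on top of it, and leave everything else on the table and in the cabinet where it is.

Things in the scene. Friction and masses are not known exactly. Their poses are not given: they have to be found in the camera images.
- cabinet: clear, open-backed cabinet with a toy rover mounted inside (from 28 behind the window, 70 tall), fixed: 450 wide, front posts 24 x 24 centred 205 either side of the middle, crossbar and pulleys up to 526, floor plate 12 thick from 20 in front of the window. Origin on the table, in the window's plane, half-way between the posts; x points into the cabinet, away from the robot, y to the left post, z up
- sash (a joint): height of the clear window above its lowest position (m, 0 to 0.20, growing upward). It slides straight up and down; counterweights balance it to about 1.3 N either way and guide friction (about 2.5 N) keeps it where it is left; 1.2 to 4.5 N upward moves it slowly
- lip (a point): orange lip along the window's lower edge: round-nosed bar 16 thick, 330 long along y, standing 45 out from the window towards the robot, joined to it by a 10 thick web. This point: on the centre line of the round nose (radius 8), mid-length; axes as the cabinet's. It rises with the window; at joint value 0 this point is 90 above the table, free space beneath
- lip_strip (a point): black rubber strip on top of the lip's web, 26 x 300 x 6, upper face 12 above the lip's centre line, front edge 12 behind it; not to be touched. This point: the middle of its upper face, 20 in front of the window
- green_marker: green collar, 16 tall, clamped on one of the two front posts with a tab towards the robot's side: the height wanted. Origin at the collar's centre, on the post's axis, half-way up the collar
- red_marker: red collar of the same shape on the other front post, higher than the green one: the limit. Origin at the collar's centre, half-way up
- parts_jar: whitish translucent jar with a blue cap, 52 across, 70 tall, on the table in front of the cabinet, right of the lip; origin at the centre of its underside
- adapter: black power adapter brick, 85 x 55 x 34, on the table in front of the cabinet's left post (the robot's left); origin at the centre of its underside
- cup: blue mug, 76 across, 90 tall, on the table in front of the cabinet's right post; origin at the centre of its underside
- battery_box: black box of three blue batteries, 65 x 60 x 22, on the table in front of the cabinet, left of the middle; origin at the centre of its underside
- screwdriver: red-handled screwdriver lying on the table to the left; origin on its underside
- wire_spool: spool of red wire, 64 across, 40 tall, on the table to the right; origin at the centre of its underside

How it is judged:
On the way:
1. the fingers push the lip and the window rises ((contact force between the fingers and sash_c4 above 0.5 N or contact force between the fingers and sash_c5 above 0.5 N) and velocity of joint sash above 0.002 m/s), for 0.1 s.
At the end, for the whole second after the job is handed in: The lip's centre line is within 8 mm of the height of the green marker's centre, the window is at rest by itself, and the six loose things are within 25 mm of where they stood (z of lip in the frame of green_marker between -0.008 and 0.008 m and velocity of joint sash between -0.005 and 0.005 m/s and distance of each of parts_jar, adapter, cup, battery_box, screwdriver, wire_spool from where it was at the start of the episode below 0.025 m); the robot touches nothing.
It fails at once if the lip rises past the red marker (its centre line above the middle of the red collar) (z of lip in the frame of red_marker above 0.002 m).
It fails at once if the lip is pinched or its top pressed: the fingers touch the black strip on top of the lip with more than 1 N (contact force between the fingers and sash_c6 above 1 N).
It fails at once if a loose thing is moved or lifted by more than 25 mm (distance of any of parts_jar, adapter, cup, battery_box, screwdriver, wire_spool from where it was at the start of the episode above 0.025 m).
It also fails if it takes over 35 s, if anything falls off the work surface, if the arm or the gripper's body presses on something with over 40 N, if the wrist force passes 120 N, or if a joint passes its speed limit or range.

## Robot

A 6-joint arm with a two-finger parallel gripper is mounted at the origin on the work surface. World frame = base frame: x ahead of the robot, y to its left, z up, the work surface at z = 0. Lengths are in m, angles in rad, forces in N, time in s.
With the tool pointing down it reaches from about 0.325 to 0.775 m from the base axis. Payload 5.5 kg.
Tool frame: the origin (TCP) lies at the very end of the fingers, on their centre line; the grasp point (between the pads) lies 19 mm behind it; z points along the fingers, y is the direction in which the jaws open and shut (so a half turn about z gives the same grasp; the last joint's range is limited). The gripper opens to 85 mm and grips with 20 to 120 N. Pads are 22 mm wide; open, the fingers measure 114 mm over their backs; the gripper's body (76 mm by 85 mm) begins 54 mm behind the grasp point. The pads swing forward as they close: fully open they stand 13 mm farther back than shut.
Start: joints at [1.049, 0.091, 1.231, -0, 1.82, -0.057], TCP at [0.269, 0.536, 0.231] pointing down, gripper open.
Joint ranges: [-2.87, 2.87], [-0.86, 2.18], [0.17, 2.46], [-1.51, 4.65], [0.06, 2.69], [-2.65, 2.65]. Speed limits (rad/s): [2.57, 2.57, 3.01, 3.14, 3.14, 3.14].

## Interface

Orientations are given as a rotation vector (axis times angle).
In Python, from workcell import manip gives the robot as it stands. The module is installed in compiled form; this text tells all that it offers.
- The arm moves only by the tool servo_tool, never from a script. Its argument "rows" is a list of rows, each an object of numbers: "x", "y", "z": the shift along the tool's x, y, z in cm; "ax", "ay", "az": the turn, a rotation vector about the tool's x, y, z in degrees; "hand": the finger opening in cm, from 0 to 8.54. A call has exactly 5 rows; each row is the pose to reach, as a shift and turn from the pose measured when the call began, along the tool's axes at that moment; what a row does not reach only later rows make up. A row lasts 1/10 s, in which the tool goes at most 50 mm and 8.59 degrees, less where a joint would pass 70% of its speed; a pose out of reach is approached as far as the arm can. A call with a gripper value outside its range is refused whole. The fingers move at their own pace and stop on an object; "force" is the grip in N (left out, the last holds). Time passes only in rows, so rows that repeat a pose let the fingers close, or fill a call up. It gives the time, the measured TCP pose, the force and the opening at its end, in the units of the state.
- manip.read_state(): the state, without advancing time (a new reading comes with each control period).
- manip.get_image(name): name is "scene" or "top"; returns a dict with "image" (480x640x3 uint8, blue, green, red), "fx", "fy", "cx", "cy" (pixels), "R" (3x3) and "t" (3): a world point X has camera coordinates R X + t. Camera axes: x right, y down, z forward; pixel columns grow to the right and rows downward; lengths in m; the calibration is good to about 2 mm. A picture is of the moment at which its call begins. There is no depth.
- manip.job_done(): hands the job in, once; it reports no verdict.
The state is a dict: "time_s": time; "joint_positions": joint angles; "joint_velocities": joint speeds; "joint_efforts": joint torques, N m; "tool_pos": TCP position; "ee_rot": TCP orientation; "contact_force": force on the tool from outside, world axes, zero at the start; "moment": the same for the moment, N m; "opening": finger opening in m.
Only numpy, scipy, OpenCV 4.12 (cv2) and the standard library are available. Lean on these libraries where they do the work, as an engineer would, in place of code of your own. Each camera call takes 0.05 s, during which the arm holds its last target. There are 200 camera calls.

## Working session

There is one attempt and no reset: what is moved stays moved. The work goes in short steps, Python scripts to look and compute and a tool call to move; the robot and the scene stay as the last step left them, time stands still between calls to the robot, and variables do not carry over. Pictures are saved under pics/ and viewed, about 8 in all and at most 12, crops included, and the job is handed in when it is done.

Besides the shell and the picture viewer there is one more tool, called after "Request:" as name(argument=value, ...), one argument or row to a line, values as JSON. servo_tool: Moves the arm, as the interface text tells. Its arguments: {"type":"object","properties":{"rows":{"type":"array","items":{"type":"object","properties":{"x":{"type":"number"},"y":{"type":"number"},"z":{"type":"number"},"ax":{"type":"number"},"ay":{"type":"number"},"az":{"type":"number"},"hand":{"type":"number"}}}},"force":{"type":"number"}},"required":["rows"]}

```bash
mkdir -p pics; python3 - <<'E'
from workcell import manip
import cv2,pickle
d={}
for n in("scene","top"):
    g=manip.get_image(n);cv2.imwrite(f"pics/{n}0.png",g["image"]);d[n]=g
    print(n,g["fx"],g["fy"],g["cx"],g["cy"],g["R"],g["t"])
pickle.dump(d,open("d.pkl","wb"))
print(manip.read_state())
E
```

```text
scene 509.77498324797796 509.77498324797796 320.76915688194805 244.86915758000794 [[-0.84595343 -0.53321994  0.00626746]
 [-0.41731019  0.65465407 -0.63030172]
 [ 0.33198643 -0.53582137 -0.77632497]] [0.47941096 0.33347592 1.38112663]
top 551.3404751982705 551.3404751982705 323.00515363189794 233.87779776394095 [[-0.01489512 -0.99986887  0.00635493]
 [-0.98134574  0.01340025 -0.19178365]
 [ 0.19167335 -0.00909303 -0.98141665]] [-0.01313154  0.57768217  1.57082337]
{'time_s': 0.1, 'joint_positions': array([ 1.04930732e+00,  9.18126422e-02,  1.23177364e+00, -3.27620165e-05,
        1.81979449e+00, -5.67038718e-02]), 'joint_velocities': array([-0.00074576, -0.00183245, -0.00312517,  0.0003603 , -0.00018234,
        0.00059097]), 'joint_efforts': array([ 2.46355507e-03, -4.60218608e+01, -4.19220006e+01, -1.58244220e-04,
        1.06529615e-02,  5.49418473e-06]), 'tool_pos': array([0.26882627, 0.53612556, 0.23024191]), 'ee_rot': array([-7.23430634e-01, -3.05667036e+00,  2.70603160e-03]), 'contact_force': array([ 0.86906146,  0.01782393, -0.28494883]), 'moment': array([ 0.02734061, -0.03019756, -0.02164164]), 'opening': 0.08540386058186263}
```

View pics/scene0.png

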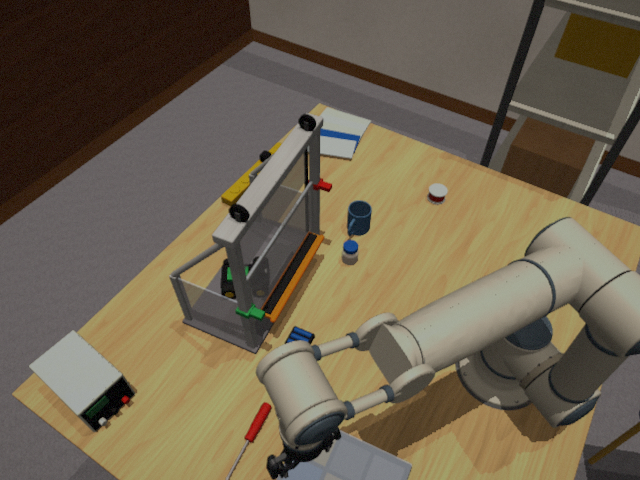

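View pics/top0.png

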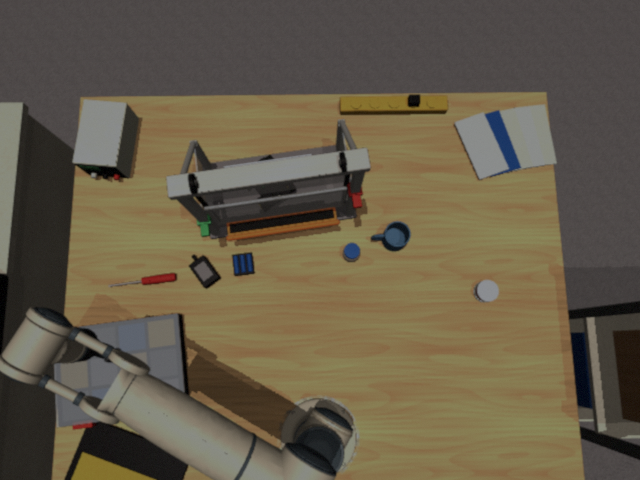

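The scene view shows the green collar at about (250,313), the red collar at (322,185) and the orange lip from (270,313) to (322,238). The top view shows green at (205,229), red at (356,201) and the lip from (228,234) to (340,218). Next I'll zoom in on these and triangulate.

```bash
cat > h.py <<'E'
import cv2,numpy as np,pickle
def ray(g,p):
    R,t=np.array(g["R"]),np.array(g["t"]);C=-R.T@t
    d=R.T@np.array([(p[0]-g["cx"])/g["fx"],(p[1]-g["cy"])/g["fy"],1]);return C,d/np.linalg.norm(d)
def tri(a,pa,b,pb):
    C,d=ray(a,pa);E,e=ray(b,pb)
    s=np.linalg.lstsq(np.c_[d,-e],E-C,rcond=None)[0]
    P,Q=C+s[0]*d,E+s[1]*e;return (P+Q)/2,np.linalg.norm(P-Q)
def onz(g,p,z):
    C,d=ray(g,p);return C+d*(z-C[2])/d[2]
def proj(g,X):
    c=np.array(g["R"])@X+np.array(g["t"]);return np.array([g["fx"]*c[0]/c[2]+g["cx"],g["fy"]*c[1]/c[2]+g["cy"]])
E
python3 - <<'E'
from h import *
d=pickle.load(open("d.pkl","rb"))
R={"scene":{"green":(235,300,275,330),"red":(308,170,340,200),"orange":(255,225,335,330)},
"top":{"green":(190,215,220,245),"red":(340,190,370,215),"orange":(220,200,350,245)}}
H={"green":((45,110,60),(80,255,255)),"red":((170,120,60),(180,255,255)),"orange":((5,150,70),(17,255,255))}
m={}
for n in R:
    h=cv2.cvtColor(d[n]["image"],cv2.COLOR_BGR2HSV)
    for c,(x0,y0,x1,y1) in R[n].items():
        k=cv2.inRange(h,*map(np.array,H[c]))
        if c=="red":k|=cv2.inRange(h,np.array((0,150,60)),np.array((4,255,255)))
        z=np.zeros_like(k);z[y0:y1,x0:x1]=k[y0:y1,x0:x1]
        _,l,s,ce=cv2.connectedComponentsWithStats(z);i=1+s[1:,4].argmax()
        pts=np.argwhere(l==i)[:,::-1]
        m[n,c]=ce[i];print(n,c,s[i],ce[i],cv2.minAreaRect(pts.astype(np.float32)))
for c in("green","red","orange"):print(c,tri(d["scene"],m["scene",c],d["top"],m["top",c]))
a=cv2.resize(d["scene"]["image"][165:335,225:345],None,fx=3.4,fy=3.4,interpolation=2)
b=cv2.resize(d["top"]["image"][180:295,180:370],None,fx=2,fy=2,interpolation=2)
o=np.zeros((580,800,3),np.uint8);o[:a.shape[0],:a.shape[1]]=a;o[:b.shape[0],415:415+b.shape[1]]=b[:,:385]
e=cv2.resize(d["scene"]["image"][298:330,230:285],None,fx=7,fy=7,interpolation=2)
o[240:240+e.shape[0],412:412+e.shape[1]]=e
cv2.imwrite("pics/z.png",o)
E
```

```text
scene green [236 303  29  16 194] [252.25773196 311.59278351] ((250.4655303955078, 309.913818359375), (27.311742782592773, 13.91848373413086), 23.198589324951172)
scene red [313 179  19  13 132] [322.15151515 185.61363636] ((322.14453125, 184.56068420410156), (17.9427490234375, 10.948118209838867), 8.746162414550781)
scene orange [265 233  59  90 794] [295.50881612 278.72166247] ((294.8676452636719, 276.7205810546875), (13.891385078430176, 101.18416595458984), 30.963756561279297)
top green [198 220  13  16 125] [204.464 227.496] ((205.11199951171875, 228.11599731445312), (14.5791654586792, 12.16421127319336), 79.69515228271484)
top red [349 190  13  18 148] [355.71621622 198.64189189] ((355.0, 198.5), (17.0, 12.0), 90.0)
top orange [226 207 114  34 959] [282.8540146  228.25234619] ((281.60906982421875, 224.11984252929688), (18.575868606567383, 114.42134857177734), 81.38435363769531)
green (array([0.57501328, 0.30011538, 0.1971288 ]), np.float64(0.00686281239672637))
red (array([ 0.62909191, -0.10523287,  0.26792851]), np.float64(0.0023605589005611027))
orange (array([0.59155437, 0.09564356, 0.08217048]), np.float64(0.0020365440311080406))
```

View pics/z.png

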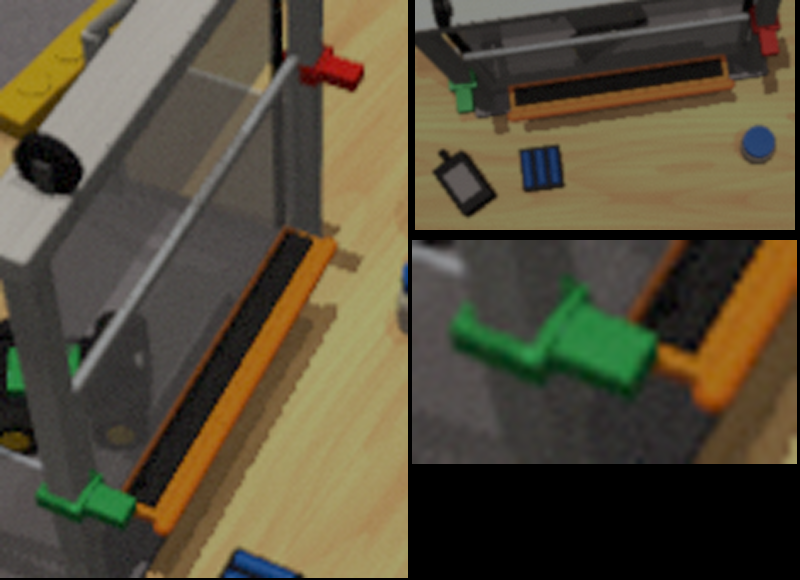

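The zoom shows both collars clearly, each with a tab towards the robot, and the lip is near its lowest position. Next I'll work out the cabinet pose from the lip and zoom in tightly on the green tab in both views.

```bash
python3 - <<'E'
from h import *
d=pickle.load(open("d.pkl","rb"))
t=d["top"];print("Ctop",ray(t,(0,0))[0],"Cscene",ray(d["scene"],(0,0))[0])
h=cv2.cvtColor(t["image"],cv2.COLOR_BGR2HSV);k=cv2.inRange(h,np.array((5,150,70)),np.array((17,255,255)))
k[:200]=0;k[245:]=0;k[:,:220]=0;k[:,350:]=0
_,l,s,_=cv2.connectedComponentsWithStats(k);k=l==1+s[1:,4].argmax()
F=[];B=[]
for u in range(232,335):
    r=np.flatnonzero(k[:,u]);F.append((u,r.max()+.5));B.append((u,r.min()-.5))
P=np.array([onz(t,p,.09)for p in F])
c=np.polyfit(P[:,1],P[:,0],1);yaw=np.arctan(-c[0]);print("yaw deg",np.degrees(yaw),"front edge x at y=.1",np.polyval(c,.1),"rms",np.std(P[:,0]-np.polyval(c,P[:,1])))
ex=np.array([np.cos(yaw),np.sin(yaw)]);ey=np.array([-ex[1],ex[0]])
# ends of lip
pts=np.argwhere(k)[:,::-1];Q=np.array([onz(t,p,.095)[:2] for p in pts])
v=np.sort(Q@ey);w=Q@ex;print("ends",v[3],v[-4],"len",v[-4]-v[3],"front",np.percentile(w,1))
# front edge position along ex
f=np.median(P[:,:2]@ex);nose=f+.008;win=nose+.045;mid=(v[3]+v[-4])/2
lip=nose*ex+mid*ey;cab=win*ex+mid*ey
print("nose",nose,"lip",lip,"cab",cab)
G=cab+.205*ey;Rd=cab-.205*ey;print("posts L",G,"R",Rd)
np.savez("pose.npz",ex=ex,ey=ey,lip=lip,cab=cab)
for n in("scene","top"):
    for y in(-.165,0,.165):print(n,y,proj(d[n],np.r_[lip+y*ey,.09]))
def tile(n,x0,y0,w,hh,f):
    a=cv2.resize(d[n]["image"][y0:y0+hh,x0:x0+w],None,fx=f,fy=f,interpolation=0)
    for i in range(0,w,5):cv2.putText(a,str(x0+i),(i*f,8),0,.3,(255,255,255));cv2.line(a,(i*f,10),(i*f,14),(255,255,255))
    for i in range(0,hh,5):cv2.putText(a,str(y0+i),(0,i*f+4),0,.3,(255,255,255))
    return a
A=np.hstack([tile("scene",233,298,36,26,11),tile("top",190,215,36,26,11)])
Bm=np.hstack([tile("scene",305,172,36,26,11),tile("top",340,186,36,26,11)])
cv2.imwrite("pics/z2.png",np.vstack([A,Bm]))
E
```

```text
Ctop [ 0.26562536 -0.00658737  1.65250566] Cscene [0.08620695 0.77735729 1.27938886]
yaw deg 7.680513738322897 front edge x at y=.1 0.5745185464262735 rms 0.000991110783699056
ends -0.14551152653163232 0.17777789066549263 len 0.32328941719712495 front 0.5819040965183168
nose 0.5907300168997184 lip [0.58327422 0.09493901] cab [0.62787051 0.10095322]
posts L [0.60047244 0.30411411] R [ 0.65526859 -0.10220767]
scene -0.165 [322.23886742 238.03797184]
scene 0 [298.30609366 278.34916507]
scene 0.165 [271.02969696 324.2921932 ]
top -0.165 [339.20797348 221.97220198]
top 0 [282.80793642 230.17556643]
top 0.165 [226.00196763 238.43797351]
```

View pics/z2.png

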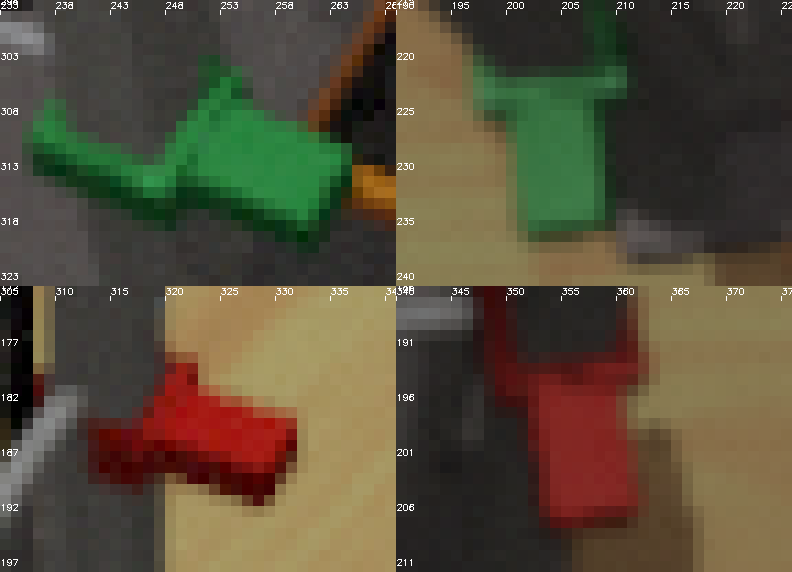

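```bash
python3 - <<'E'
from h import *
d=pickle.load(open("d.pkl","rb"));s,t=d["scene"],d["top"];q=np.load("pose.npz");ex,ey,cab=q["ex"],q["ey"],q["cab"]
def show(n,ps,pt):
    X,e=tri(s,ps,t,pt);r=X[:2]-cab;print(n,X.round(4),"cab frame",(r@ex).round(4),(r@ey).round(4),"gap",e.round(4))
show("gL",(260.7,317.5),(201.7,235.9));show("gR",(264.9,311.5),(208.3,235.8))
show("rL",(329.5,188.5),(353.1,207));show("rR",(331.9,184),(361.5,206.8))
# scene only: ray cut with vertical plane of post-centred tab sides: green tab centre y=+.205
for n,ps,yy in(("gL",(260.7,317.5),.205),("gR",(264.9,311.5),.205)):
  for dy in(.0095,-.0095):
    C,v=ray(s,ps);A=(C[:2]-cab)@ey;k=(yy+dy-A)/(v[:2]@ey);X=C+k*v;print(n,dy,X.round(4),((X[:2]-cab)@ex).round(4))
# lip height check: nose end corner left, scene obs; loose objects, top view
for n,p,z in(("jar",(352,252),.07),("batt",(243,264),.022),("adapter",(205,271),.034),("cup",(397,236),.09),("drv",(158,279),.02)):print(n,onz(t,p,z).round(3))
E
```

```text
gL [0.5486 0.3049 0.2012] cab frame -0.0513 0.2127 gap 0.0012
gR [0.5484 0.2869 0.204 ] cab frame -0.0539 0.1949 gap 0.0019
rL [ 0.6026 -0.0978  0.2777] cab frame -0.0516 -0.1936 gap 0.0016
rR [ 0.6054 -0.119   0.2753] cab frame -0.0517 -0.215 gap 0.0025
gL 0.0095 [0.5477 0.3066 0.2046] -0.052
gL -0.0095 [0.5643 0.2896 0.166 ] -0.0378
gR 0.0095 [0.5328 0.3046 0.2424] -0.067
gR -0.0095 [0.5489 0.2876 0.2051] -0.0533
jar [ 0.52  -0.105  0.07 ]
batt [0.496 0.218 0.022]
adapter [0.475 0.328 0.034]
cup [ 0.562 -0.235  0.09 ]
drv [0.455 0.469 0.02 ]
```

```bash
cat >> h.py <<'E'
def front(g,box,name):
    h=cv2.cvtColor(g["image"],cv2.COLOR_BGR2HSV);k=cv2.inRange(h,np.array((5,150,70)),np.array((17,255,255)))
    x0,y0,x1,y1=box;z=np.zeros_like(k);z[y0:y1,x0:x1]=k[y0:y1,x0:x1]
    _,l,s,_=cv2.connectedComponentsWithStats(z);i=1+s[1:,4].argmax();k=l==i;b=s[i]
    if name=="top": p=[(u,np.flatnonzero(k[:,u]).max()+.5) for u in range(b[0]+6,b[0]+b[2]-6) if k[:,u].any()]
    else: p=[(np.flatnonzero(k[v]).max()+.5,v) for v in range(b[1]+8,b[1]+b[3]-8) if k[v].any()]
    p=np.array(p,np.float32)
    vx,vy,cx,cy=cv2.fitLine(p,cv2.DIST_HUBER,0,.01,.01).ravel();return (cx,cy),(cx+40*vx,cy+40*vy),b,np.std((p-[cx,cy])@[-vy,vx])
def axis(s,t,bs,bt,r=.008):
    N=[];D=[]
    for g,b,n in((s,bs,"scene"),(t,bt,"top")):
        a,c,bb,e=front(g,b,n);C,u=ray(g,a);_,v=ray(g,c);m=np.cross(u,v);m/=np.linalg.norm(m)
        if m[0]<0:m=-m     # normal towards the cabinet: axis is r further in
        N.append(m);D.append(m@C+r);print(n,bb,"rms px",e.round(2))
    N=np.array(N);D=np.array(D);w=np.cross(*N);w/=np.linalg.norm(w);w*=np.sign(w[1])
    X=np.linalg.solve(np.vstack([N,[0,1,0]]),np.r_[D,.095]);return X,w
E
python3 - <<'E'
from h import *
d=pickle.load(open("d.pkl","rb"))
X,w=axis(d["scene"],d["top"],(255,225,335,330),(220,200,350,245))
print("axis at y=.095",X,"dir",w,"yaw",np.degrees(np.arctan2(-w[0],w[1])))
for L in(-.165,.165):print(proj(d["scene"],X+L*w),proj(d["top"],X+L*w))
E
```

```text
scene [265 233  59  90 794] rms px 0.41
top [226 207 114  34 959] rms px 0.33
axis at y=.095 [0.57989604 0.095      0.10710159] dir [-0.11874841  0.99032869 -0.07174883] yaw 6.837581097693484
[323.94280512 232.6816103 ] [339.54588117 221.81151319]
[271.18561889 323.43060899] [225.70996951 238.4158448 ]
```

```bash
cat >> h.py <<'E'
from scipy.spatial.transform import Rotation as Ro
def goal(tilt,pos,sgn=1):
    """shift (cm) and turn (deg) in tool axes to TCP pos, tool z along cabinet x tilted down"""
    from workcell import manip
    q=np.load("pose.npz");ex=np.r_[q["ex"],0];ey=np.r_[q["ey"],0]*sgn;a=np.radians(tilt)
    z=np.cos(a)*ex-np.sin(a)*np.array([0,0,1]);T=Ro.from_matrix(np.c_[np.cross(ey,z),ey,z])
    s=manip.read_state();R=Ro.from_rotvec(s["ee_rot"])
    print("t",round(s["time_s"],2),"tcp",s["tool_pos"].round(4),"F",s["contact_force"].round(2),"q",s["joint_positions"].round(2),"tilt now",np.degrees(np.arcsin(-R.as_matrix()[2,2])).round(1))
    sh=R.inv().apply(np.array(pos)-s["tool_pos"])*100;tu=np.degrees((R.inv()*T).as_rotvec())
    print("shift cm",sh.round(2),"turn deg",tu.round(1),np.linalg.norm(tu).round(1))
    print("world up in tool",R.inv().apply([0,0,1]).round(4),"cab x in tool",R.inv().apply(ex).round(4))
def out(nose,up,fwd):
    q=np.load("pose.npz");p=q["lip"]+fwd*q["ex"];return np.r_[p,up]
E
python3 -c "
from h import *
for s in(1,-1):goal(25,out(0,.25,-.15),s)"
```

```text
t 0.1 tcp [0.2688 0.5361 0.2302] F [ 0.87  0.02 -0.28] q [ 1.05  0.09  1.23 -0.    1.82 -0.06] tilt now 89.9
shift cm [-35.49 -33.8   -1.92] turn deg [-19.5 -63.  -30.5] 72.6
world up in tool [ 1.0e-04 -1.8e-03 -1.0e+00] cab x in tool [-0.826   0.5637 -0.0011]
t 0.1 tcp [0.2688 0.5361 0.2302] F [ 0.87  0.02 -0.28] q [ 1.05  0.09  1.23 -0.    1.82 -0.06] tilt now 89.9
shift cm [-35.49 -33.8   -1.92] turn deg [-80.2  24.9 125.8] 151.2
world up in tool [ 1.0e-04 -1.8e-03 -1.0e+00] cab x in tool [-0.826   0.5637 -0.0011]
```

Request:
servo_tool(
  rows=[
    {"x": -3.2,"y": -3.0,"z": -0.5,"ax": -1.8,"ay": -5.7,"az": -2.8,"hand": 0},
    {"x": -6.4,"y": -6.0,"z": -1,"ax": -3.5,"ay": -11.4,"az": -5.5,"hand": 0},
    {"x": -9.6,"y": -9.1,"z": -1.5,"ax": -5.3,"ay": -17,"az": -8.2,"hand": 0},
    {"x": -12.8,"y": -12.1,"z": -2,"ax": -7,"ay": -22.7,"az": -11,"hand": 0},
    {"x": -16,"y": -15.2,"z": -2.5,"ax": -8.8,"ay": -28.4,"az": -13.7,"hand": 0},
  ],
)

```text
time_s: 0.6
tool_pos: [0.3441, 0.3272, 0.2556]
ee_rot: [0.284, 2.606, 0.045]
contact_force: [0.2, 0.8, 0.4]
opening: 0.0124
```

```bash
python3 -c "
from h import *
goal(25,out(0,.25,-.15),1)"
```

```text
t 0.6 tcp [0.3441 0.3272 0.2556] F [0.17 0.76 0.43] q [ 1.   -0.52  1.8  -0.44  1.59 -0.43] tilt now 60.2
shift cm [-12.67 -22.97   5.54] turn deg [-10.7 -34.4 -16.6] 39.6
world up in tool [-0.4903  0.0854 -0.8673] cab x in tool [-0.8104  0.3215  0.4898]
```

```bash
python3 -c "
from h import *
goal(25,out(0,.22,-.08),1)"
```

```text
t 0.6 tcp [0.3441 0.3272 0.2556] F [0.17 0.76 0.43] q [ 1.   -0.52  1.8  -0.44  1.59 -0.43] tilt now 60.2
shift cm [-16.87 -20.98  11.57] turn deg [-10.7 -34.4 -16.6] 39.6
world up in tool [-0.4903  0.0854 -0.8673] cab x in tool [-0.8104  0.3215  0.4898]
```

Request:
servo_tool(
  rows=[
    {"x": -2.5,"y": -3.5,"z": 1.6,"ax": -1.5,"ay": -5,"az": -2.4,"hand": 0},
    {"x": -5,"y": -7,"z": 3.2,"ax": -3,"ay": -10,"az": -4.8,"hand": 0},
    {"x": -7.5,"y": -10.5,"z": 4.8,"ax": -4.5,"ay": -15,"az": -7.2,"hand": 0},
    {"x": -10,"y": -14,"z": 6.4,"ax": -6.2,"ay": -20,"az": -9.6,"hand": 0},
    {"x": -12.5,"y": -17,"z": 8.3,"ax": -7.8,"ay": -25,"az": -12,"hand": 0},
  ],
)

```text
time_s: 1.1
tool_pos: [0.5063, 0.1835, 0.236]
ee_rot: [-0.017, 2.197, 0.044]
contact_force: [0.6, 1.2, 0.1]
opening: 0.0002
```

```bash
python3 -c "
from h import *
goal(25,out(0,.20,-.07),1)"
```

```text
t 1.1 tcp [0.5063 0.1835 0.236 ] F [0.58 1.23 0.14] q [ 0.52 -0.86  2.19 -0.46  0.97 -0.97] tilt now 35.8
shift cm [ 2.43 -9.9   2.35] turn deg [ -4.5 -10.8  -4.3] 12.4
world up in tool [-0.8102  0.0257 -0.5856] cab x in tool [-0.5803  0.1054  0.8076]
```

Request:
servo_tool(
  rows=[
    {"x": 0.5,"y": -2,"z": 0.5,"ax": -1,"ay": -2,"az": -1,"hand": 0},
    {"x": 1,"y": -4,"z": 1,"ax": -2,"ay": -4,"az": -2,"hand": 0},
    {"x": 1.5,"y": -6,"z": 1.5,"ax": -3,"ay": -6,"az": -3,"hand": 0},
    {"x": 2,"y": -8,"z": 2,"ax": -4,"ay": -8,"az": -4,"hand": 0},
    {"x": 2.4,"y": -9.9,"z": 2.4,"ax": -4.5,"ay": -10.8,"az": -4.3,"hand": 0},
  ],
)

```text
time_s: 1.6
tool_pos: [0.5805, 0.1074, 0.1951]
ee_rot: [-0.131, 2.017, 0.079]
contact_force: [-0.2, 1.0, -0.8]
opening: 0.0002
```

```bash
python3 -c "
from h import *
goal(25,out(0,.12,-.05),1)"
```

```text
t 1.6 tcp [0.5805 0.1074 0.1951] F [-0.16  1.04 -0.81] q [ 0.12 -0.86  2.36  0.01  0.52 -1.58] tilt now 25.8
shift cm [ 8.89 -1.28 -1.14] turn deg [-0.4 -0.8 -0. ] 0.8
world up in tool [-0.9005 -0.0022 -0.4348] cab x in tool [-0.4348  0.0058  0.9005]
```

```bash
cat > k.py <<'E'
import numpy as np
from scipy.optimize import least_squares
def fk(q,p):
    a1,d1,L2,a3,L3,D=p
    c,s=np.cos,np.sin
    Ry=lambda a:np.array([[c(a),0,s(a)],[0,1,0],[-s(a),0,c(a)]]);Rz=lambda a:np.array([[c(a),-s(a),0],[s(a),c(a),0],[0,0,1]])
    A=Ry(q[1]);B=A@Ry(q[2]);E=B@Rz(q[3])@Ry(q[4])
    return Rz(q[0])@(np.array([a1,0,d1])+A@[0,0,L2]+B@[a3,0,L3]+E@[0,0,D])
E
python3 - <<'E'
from k import *
from workcell import manip
s=manip.read_state()
data=[([1.049307,.091813,1.231774,0,1.819794],[.26882627,.53612556,.23024191]),([1.,-.52,1.8,-.44,1.59],[.3441,.3272,.2556]),([.52,-.86,2.19,-.46,.97],[.5063,.1835,.236]),(s["joint_positions"],s["tool_pos"])]
f=lambda p:np.concatenate([fk(q,p)-x for q,x in data])
r=least_squares(f,[0,.35,.4,0,.4,.25]);print(r.x.round(4),(f(r.x)*1000).round(1))
np.save("kin.npy",r.x);a1,d1,L2,a3,L3,D=r.x
# which tilts reach (r,z), planar
lo=[-.86,.17,.06];hi=[2.18,2.46,2.69]
for R,z in((.61,.045),(.61,.16),(.57,.045),(.55,.045),(.55,.12),(.55,.2),(.53,.1),(.50,.1)):
    ok=[]
    for t in range(-20,91,5):
        a=np.pi/2+np.radians(t)
        W=np.array([R-a1-D*np.sin(a),z-d1-D*np.cos(a)]);d=np.hypot(*W);l=np.hypot(a3,L3)
        cg=(L2**2+l*l-d*d)/(2*L2*l)
        if abs(cg)>1:continue
        q3=np.pi-np.arccos(cg)+np.arctan2(-a3,L3) if 0 else np.pi-np.arccos(cg)-np.arctan2(a3,L3)
        w=np.arctan2(W[0],W[1]);q2=w-np.arctan2(l*np.sin(q3+np.arctan2(a3,L3)),L2+l*np.cos(q3+np.arctan2(a3,L3)))
        q=[q2,q3,a-q2-q3]
        if all(x>y and x<v for x,y,v in zip(q,lo,hi)):ok.append((t,*np.round(q,2)))
    print(R,z,ok[0] if ok else None)
E
```

```text
[ 0.0932  0.0347  0.3125 -0.0356  0.4978  0.2663] [ 27.8 -19.9   5.8   4.6   6.   -5.   -2.7  -7.5   0.7   6.1 -33.8  -1.5]
0.61 0.045 (40, np.float64(-0.62), np.float64(2.41), np.float64(0.48))
0.61 0.16 (25, np.float64(-0.8), np.float64(2.4), np.float64(0.4))
0.57 0.045 (45, np.float64(-0.73), np.float64(2.44), np.float64(0.65))
0.55 0.045 (50, np.float64(-0.75), np.float64(2.42), np.float64(0.77))
0.55 0.12 (45, np.float64(-0.81), np.float64(2.34), np.float64(0.83))
0.55 0.2 (40, np.float64(-0.83), np.float64(2.22), np.float64(0.88))
0.53 0.1 (50, np.float64(-0.83), np.float64(2.35), np.float64(0.92))
0.5 0.1 (60, np.float64(-0.78), np.float64(2.27), np.float64(1.12))
```

```bash
cat > k.py <<'E'
import numpy as np
from scipy.optimize import least_squares
def fk(q,p):
    a1,d1,L2,a3,L3,D,y=p
    c,s=np.cos,np.sin
    Ry=lambda a:np.array([[c(a),0,s(a)],[0,1,0],[-s(a),0,c(a)]]);Rz=lambda a:np.array([[c(a),-s(a),0],[s(a),c(a),0],[0,0,1]])
    A=Ry(q[1]);B=A@Ry(q[2]);E=B@Rz(q[3])@Ry(q[4])
    return Rz(q[0])@(np.array([a1,y,d1])+A@[0,0,L2]+B@[a3,0,L3]+E@[0,0,D])
lo=np.array([-2.8,-.85,.18,-1.5,.08]);hi=np.array([2.8,2.1,2.45,3,2.6])
def ik(R,z,p,tilt):
    """planar: best reach of (r,z) at tilt with q4=0; returns q2,q3,q5,err"""
    def f(q):
        X=fk([0,q[0],q[1],0,np.pi/2+np.radians(tilt)-q[0]-q[1]],p);return [X[0]-R,X[2]-z,10*min(0,np.pi/2+np.radians(tilt)-q[0]-q[1]-.08)]
    r=least_squares(f,[-.7,2.2],bounds=([-.85,.18],[2.1,2.45]));return r.x,np.linalg.norm(r.fun)
E
python3 - <<'E'
from k import *
from workcell import manip
s=manip.read_state()
data=[([1.049307,.091813,1.231774,0,1.819794],[.26882627,.53612556,.23024191]),([1.,-.52,1.8,-.44,1.59],[.3441,.3272,.2556]),([.52,-.86,2.19,-.46,.97],[.5063,.1835,.236]),(s["joint_positions"],s["tool_pos"])]
f=lambda p:np.concatenate([fk(q,p)-x for q,x in data])
r=least_squares(f,[0.1,.35,.3,0,.4,.25,.03]);print(r.x.round(4),(f(r.x)*1000).round(1));p=r.x
np.save("kin.npy",p)
for R,z in((.61,.045),(.61,.16),(.57,.045),(.55,.045),(.55,.12),(.55,.2),(.53,.1),(.50,.1)):
    for t in range(-10,91,5):
        q,e=ik(R,z,p,t)
        if e<.002:print(R,z,t,q.round(2));break
E
```

```text
[-0.0088  0.1623  0.3748  0.1045  0.5667  0.3422  0.0335] [ 1.   0.8  0.4 -0.9 -0.5 -4.2 -0.2  0.5  5.  -0.3 -0.5 -1.2]
0.61 0.045 30 [-0.52  2.4 ]
0.61 0.16 20 [-0.76  2.42]
0.57 0.045 35 [-0.69  2.45]
0.55 0.045 40 [-0.74  2.44]
0.55 0.12 40 [-0.82  2.34]
0.55 0.2 40 [-0.84  2.22]
0.53 0.1 45 [-0.82  2.34]
0.5 0.1 55 [-0.77  2.25]
```

```bash
python3 -c "
from h import *
goal(47,out(0,.18,-.045),1)"
```

```text
t 1.6 tcp [0.5805 0.1074 0.1951] F [-0.16  1.04 -0.81] q [ 0.12 -0.86  2.36  0.01  0.52 -1.58] tilt now 25.8
shift cm [ 3.27 -1.29 -3.29] turn deg [-0.3 21.2 -0.1] 21.2
world up in tool [-0.9005 -0.0022 -0.4348] cab x in tool [-0.4348  0.0058  0.9005]
```

Request:
servo_tool(
  rows=[
    {"x": 0.3,"y": -0.3,"z": -0.7,"ay": 5,"hand": 0},
    {"x": 1,"y": -0.6,"z": -1.5,"ay": 10,"hand": 0},
    {"x": 2,"y": -1,"z": -2.3,"ay": 15,"hand": 0},
    {"x": 2.8,"y": -1.3,"z": -3,"ay": 20,"hand": 0},
    {"x": 3.3,"y": -1.3,"z": -3.3,"ay": 21,"hand": 0},
  ],
)

```text
validation failed for argument at $.ro...
```

```bash
python3 -c "
from h import *
goal(42,out(0,.038,-.045),1)"
```

```text
t 1.6 tcp [0.5805 0.1074 0.1951] F [-0.16  1.04 -0.81] q [ 0.12 -0.86  2.36  0.01  0.52 -1.58] tilt now 25.8
shift cm [16.05 -1.26  2.88] turn deg [-0.3 16.2 -0.1] 16.2
world up in tool [-0.9005 -0.0022 -0.4348] cab x in tool [-0.4348  0.0058  0.9005]
```

All fields are required in each row, so I'm resending with every one filled in.

Request:
servo_tool(
  rows=[
    {"x": 0.3,"y": -0.3,"z": -0.7,"ax": 0,"ay": 5,"az": 0,"hand": 0},
    {"x": 1,"y": -0.6,"z": -1.5,"ax": 0,"ay": 10,"az": 0,"hand": 0},
    {"x": 2,"y": -1,"z": -2.3,"ax": 0,"ay": 15,"az": 0,"hand": 0},
    {"x": 2.8,"y": -1.3,"z": -3,"ax": 0,"ay": 20,"az": 0,"hand": 0},
    {"x": 3.3,"y": -1.3,"z": -3.3,"ax": 0,"ay": 21,"az": 0,"hand": 0},
  ],
)

```text
time_s: 2.1
tool_pos: [0.5389, 0.0884, 0.1812]
ee_rot: [-0.153, 2.383, 0.058]
contact_force: [0.2, 0.4, -0.7]
opening: -0.0001
```

```bash
python3 -c "
from h import *
goal(42,out(0,.038,-.045),1)"
```

```text
t 2.1 tcp [0.5389 0.0884 0.1812] F [ 0.18  0.4  -0.66] q [ 0.08 -0.76  2.15  0.04  0.99 -1.63] tilt now 46.8
shift cm [ 9.82  0.08 10.42] turn deg [-0.4 -4.8 -0.2] 4.8
world up in tool [-0.685  -0.0022 -0.7285] cab x in tool [-0.7285  0.0065  0.685 ]
```

Request:
servo_tool(
  rows=[
    {"x": 2.0,"y": 0,"z": 2.1,"ax": 0,"ay": 0,"az": 0,"hand": 0},
    {"x": 4,"y": 0,"z": 4.2,"ax": 0,"ay": 0,"az": 0,"hand": 0},
    {"x": 6,"y": 0,"z": 6.3,"ax": 0,"ay": -1,"az": 0,"hand": 0},
    {"x": 8,"y": 0,"z": 8.4,"ax": 0,"ay": -3,"az": 0,"hand": 0},
    {"x": 9.8,"y": 0.1,"z": 10.4,"ax": 0,"ay": -4.8,"az": 0,"hand": 0},
  ],
)

```text
time_s: 2.6
tool_pos: [0.5378, 0.0892, 0.0359]
ee_rot: [-0.148, 2.298, 0.063]
contact_force: [-0.3, -0.0, 0.6]
opening: -0.0001
```

```bash
python3 -c "
from h import *
goal(35,out(0,.036,.014),1)
from workcell import manip
g=manip.get_image('scene');cv2.imwrite('pics/s1.png',cv2.resize(g['image'][150:400,200:470],None,fx=2.5,fy=2.4))"
```

```text
t 2.6 tcp [0.5378 0.0892 0.0359] F [-0.26 -0.03  0.59] q [ 0.08 -0.74  2.44  0.06  0.6  -1.65] tilt now 41.9
shift cm [-4.01 -0.    4.44] turn deg [-0.4 -6.9 -0.1] 6.9
world up in tool [-0.7444 -0.0021 -0.6678] cab x in tool [-0.6678  0.0064  0.7443]
```

View pics/s1.png

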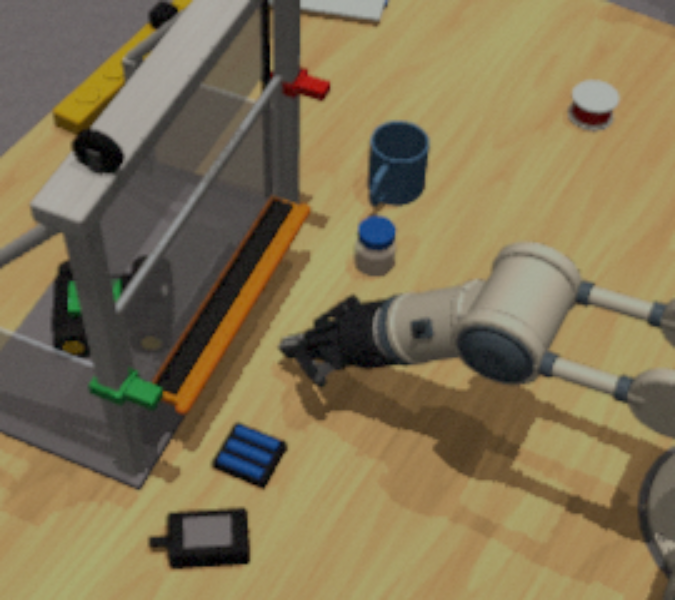

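The view shows the closed fingertips at about (290,345) in the crop, in front of and below the orange lip. The battery box and jar are clear. Now I'll slide in underneath.

Request:
servo_tool(
  rows=[
    {"x": -0.8,"y": 0,"z": 0.9,"ax": 0,"ay": -1,"az": 0,"hand": 0},
    {"x": -1.6,"y": 0,"z": 1.8,"ax": 0,"ay": -2.5,"az": 0,"hand": 0},
    {"x": -2.4,"y": 0,"z": 2.7,"ax": 0,"ay": -4,"az": 0,"hand": 0},
    {"x": -3.2,"y": 0,"z": 3.6,"ax": 0,"ay": -5.5,"az": 0,"hand": 0},
    {"x": -4.0,"y": 0,"z": 4.4,"ax": 0,"ay": -6.9,"az": 0,"hand": 0},
  ],
)

```text
time_s: 3.15
tool_pos: [0.5934, 0.0969, 0.0273]
ee_rot: [-0.141, 2.187, 0.07]
contact_force: [0.1, 0.0, -0.1]
opening: 0.0004
```

```bash
python3 -c "
from h import *
goal(35,out(0,.057,.014),1)"
```

```text
t 3.15 tcp [0.5934 0.0969 0.0273] F [ 0.09  0.01 -0.11] q [ 0.09 -0.51  2.38  0.1   0.32 -1.69] tilt now 35.5
shift cm [-2.63 -0.06 -1.43] turn deg [-0.3 -0.5 -0.1] 0.6
world up in tool [-0.814  -0.0016 -0.5808] cab x in tool [-0.5808  0.0059  0.814 ]
```

Request:
servo_tool(
  rows=[
    {"x": -0.41,"y": 0,"z": -0.29,"ax": 0,"ay": 0,"az": 0,"hand": 0},
    {"x": -0.81,"y": 0,"z": -0.58,"ax": 0,"ay": 0,"az": 0,"hand": 0},
    {"x": -1.22,"y": 0,"z": -0.87,"ax": 0,"ay": 0,"az": 0,"hand": 0},
    {"x": -1.63,"y": 0,"z": -1.16,"ax": 0,"ay": 0,"az": 0,"hand": 0},
    {"x": -2.03,"y": 0,"z": -1.45,"ax": 0,"ay": 0,"az": 0,"hand": 0},
  ],
)

```text
time_s: 3.65
tool_pos: [0.5935, 0.0969, 0.0535]
ee_rot: [-0.141, 2.186, 0.071]
contact_force: [-0.5, -0.4, -0.4]
opening: -0.0002
```

Request:
servo_tool(
  rows=[
    {"x": -0.24,"y": 0,"z": -0.17,"ax": 0,"ay": 0,"az": 0,"hand": 0},
    {"x": -0.49,"y": 0,"z": -0.35,"ax": 0,"ay": 0,"az": 0,"hand": 0},
    {"x": -0.73,"y": 0,"z": -0.52,"ax": 0,"ay": 0,"az": 0,"hand": 0},
    {"x": -0.97,"y": 0,"z": -0.7,"ax": 0,"ay": 0,"az": 0,"hand": 0},
    {"x": -1.2,"y": 0,"z": -0.87,"ax": 0,"ay": 0,"az": 0,"hand": 0},
  ],
)

```text
time_s: 4.15
tool_pos: [0.5933, 0.0969, 0.0684]
ee_rot: [-0.141, 2.186, 0.07]
contact_force: [-0.1, 0.1, 0.3]
opening: 0.0003
```

```bash
python3 -c "
from h import *
goal(35,out(0,.057,.014),1)"
```

```text
t 4.15 tcp [0.5933 0.0969 0.0684] F [-0.08  0.08  0.29] q [ 0.09 -0.59  2.35  0.08  0.43 -1.67] tilt now 35.5
shift cm [ 0.71 -0.06  0.97] turn deg [-0.3 -0.5 -0.1] 0.6
world up in tool [-0.8145 -0.0017 -0.5801] cab x in tool [-0.5801  0.0059  0.8145]
```

Request:
servo_tool(
  rows=[
    {"x": -0.24,"y": 0,"z": -0.17,"ax": 0,"ay": 0,"az": 0,"hand": 0},
    {"x": -0.49,"y": 0,"z": -0.35,"ax": 0,"ay": 0,"az": 0,"hand": 0},
    {"x": -0.73,"y": 0,"z": -0.52,"ax": 0,"ay": 0,"az": 0,"hand": 0},
    {"x": -0.97,"y": 0,"z": -0.7,"ax": 0,"ay": 0,"az": 0,"hand": 0},
    {"x": -1.2,"y": 0,"z": -0.87,"ax": 0,"ay": 0,"az": 0,"hand": 0},
  ],
)

```text
time_s: 4.65
tool_pos: [0.5929, 0.0969, 0.0829]
ee_rot: [-0.141, 2.187, 0.07]
contact_force: [-0.5, -0.3, -2.7]
opening: 0.0001
```

```bash
python3 -c "
from h import *
goal(35,out(0,.057,.014),1)
from workcell import manip
g=manip.get_image('scene');t=manip.get_image('top');pickle.dump(dict(scene=g,top=t),open('d2.pkl','wb'))
a=cv2.resize(g['image'][180:340,225:385],None,fx=3.7,fy=3.7);b=cv2.resize(t['image'][190:270,270:320],None,fx=4,fy=4)
o=np.zeros((592,800,3),np.uint8);o[:,:592]=a;o[:320,595:795]=b;cv2.imwrite('pics/s2.png',o)"
```

```text
t 4.65 tcp [0.5929 0.0969 0.0829] F [-0.54 -0.31 -2.72] q [ 0.09 -0.62  2.34  0.07  0.47 -1.66] tilt now 35.5
shift cm [ 1.86 -0.06  1.84] turn deg [-0.3 -0.5 -0.1] 0.6
world up in tool [-0.8139 -0.0017 -0.581 ] cab x in tool [-0.581   0.0059  0.8139]
```

View pics/s2.png

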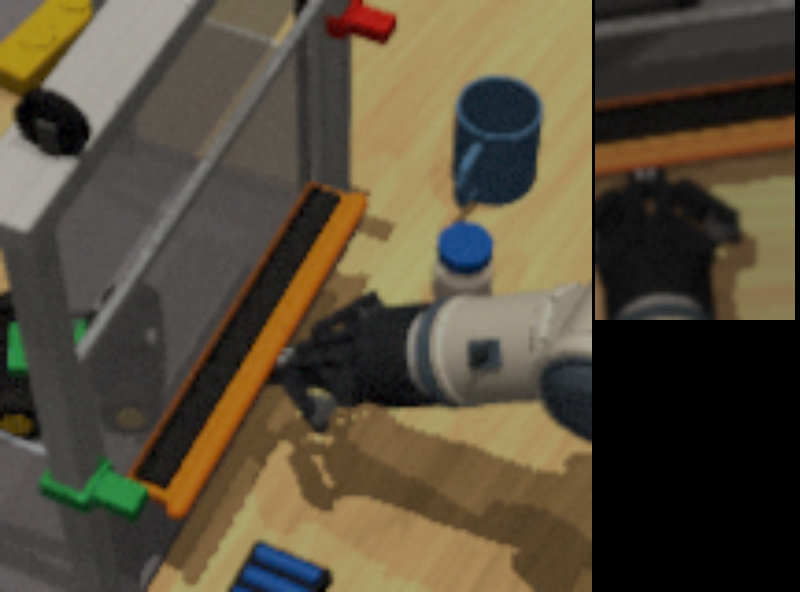

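```bash
python3 - <<'E'
from h import *
for f in("d.pkl","d2.pkl"):
    d=pickle.load(open(f,"rb"));q=np.load("pose.npz")
    bs,bt=(255,205,335,330),(220,200,350,248)
    # constrained: horizontal axis, yaw fixed -> 2x2 solve for (ex coord, z) at lip mid
    N=[];D=[]
    for n,b in(("scene",bs),("top",bt)):
        a,c,bb,e=front(d[n],b,n);C,u=ray(d[n],a);_,v=ray(d[n],c);m=np.cross(u,v);m/=np.linalg.norm(m);m*=np.sign(m[0])
        Y=q["lip"]@q["ey"];N.append([m[:2]@q["ex"],m[2]]);D.append(m@C+.008-m[:2]@q["ey"]*Y);print(n,bb,e.round(2))
    print(f,"nose ex, z",np.linalg.solve(N,D).round(4),"prior nose",(q["lip"]@q["ex"]).round(4))
    # end corners: scene left end (lowest pixels) and right end
E
```

```text
scene [265 233  59  90 794] 0.41
top [226 207 114  34 959] 0.33
d.pkl nose ex, z [0.5874 0.1071] prior nose 0.5907
scene [264 231  60  89 752] 0.34
top [225 206 115  34 983] 0.35
d2.pkl nose ex, z [0.5868 0.1225] prior nose 0.5907
```

Request:
servo_tool(
  rows=[
    {"x": -0.41,"y": 0,"z": -0.29,"ax": 0,"ay": 0,"az": 0,"hand": 0},
    {"x": -0.81,"y": 0,"z": -0.58,"ax": 0,"ay": 0,"az": 0,"hand": 0},
    {"x": -1.22,"y": 0,"z": -0.87,"ax": 0,"ay": 0,"az": 0,"hand": 0},
    {"x": -1.63,"y": 0,"z": -1.16,"ax": 0,"ay": 0,"az": 0,"hand": 0},
    {"x": -2.03,"y": 0,"z": -1.45,"ax": 0,"ay": 0,"az": 0,"hand": 0},
  ],
)

```text
time_s: 5.25
tool_pos: [0.5929, 0.097, 0.1085]
ee_rot: [-0.141, 2.187, 0.07]
contact_force: [-4.8, -1.4, -2.3]
opening: -0.0002
```

Request:
servo_tool(
  rows=[
    {"x": -0.41,"y": 0,"z": -0.29,"ax": 0,"ay": 0,"az": 0,"hand": 0},
    {"x": -0.81,"y": 0,"z": -0.58,"ax": 0,"ay": 0,"az": 0,"hand": 0},
    {"x": -1.22,"y": 0,"z": -0.87,"ax": 0,"ay": 0,"az": 0,"hand": 0},
    {"x": -1.63,"y": 0,"z": -1.16,"ax": 0,"ay": 0,"az": 0,"hand": 0},
    {"x": -2.03,"y": 0,"z": -1.45,"ax": 0,"ay": 0,"az": 0,"hand": 0},
  ],
)

```text
time_s: 5.75
tool_pos: [0.5928, 0.0969, 0.1338]
ee_rot: [-0.141, 2.187, 0.07]
contact_force: [-3.2, -0.9, -2.6]
opening: 0.0
```

Request:
servo_tool(
  rows=[
    {"x": -0.16,"y": 0,"z": -0.12,"ax": 0,"ay": 0,"az": 0,"hand": 0},
    {"x": -0.33,"y": 0,"z": -0.23,"ax": 0,"ay": 0,"az": 0,"hand": 0},
    {"x": -0.49,"y": 0,"z": -0.35,"ax": 0,"ay": 0,"az": 0,"hand": 0},
    {"x": -0.65,"y": 0,"z": -0.46,"ax": 0,"ay": 0,"az": 0,"hand": 0},
    {"x": -0.81,"y": 0,"z": -0.58,"ax": 0,"ay": 0,"az": 0,"hand": 0},
  ],
)

```text
time_s: 6.25
tool_pos: [0.5929, 0.097, 0.1441]
ee_rot: [-0.141, 2.186, 0.07]
contact_force: [-0.3, -1.0, -1.4]
opening: -0.0006
```

```bash
cat >m.py <<'E'
from h import *
import sys
from workcell import manip
goal(35,out(0,.15,.014),1)
g=manip.get_image('scene');t=manip.get_image('top');pickle.dump(dict(scene=g,top=t),open(sys.argv[1]+'.pkl','wb'))
a=cv2.resize(g['image'][170:330,225:355],None,fx=3.7,fy=3.7);b=cv2.resize(t['image'][180:260,190:370],None,fx=1.7,fy=1.7)
o=np.zeros((592,800,3),np.uint8);o[:,:a.shape[1]]=a;o[:b.shape[0],485:485+b.shape[1]]=b;cv2.imwrite(f'pics/{sys.argv[1]}.png',o)
d=dict(scene=g,top=t);q=np.load("pose.npz");N=[];D=[]
for n,b in(("scene",(255,180,345,330)),("top",(210,190,355,260))):
    a,c,bb,e=front(d[n],b,n);C,u=ray(d[n],a);_,v=ray(d[n],c);m=np.cross(u,v);m/=np.linalg.norm(m);m*=np.sign(m[0])
    Y=q["lip"]@q["ey"];N.append([m[:2]@q["ex"],m[2]]);D.append(m@C+.008-m[:2]@q["ey"]*Y);print(n,bb,e.round(2))
print("nose ex,z",np.linalg.solve(N,D).round(4))
for x in(.5907,.5872):print("fixed ex",x,"z scene/top",[((D[i]-N[i][0]*x)/N[i][1]).round(4) for i in(0,1)])
E
python3 m.py s3
```

```text
t 6.25 tcp [0.5929 0.097  0.1441] F [-0.35 -0.99 -1.42] q [ 0.09 -0.68  2.27  0.06  0.61 -1.64] tilt now 35.5
shift cm [-0.72 -0.07 -0.  ] turn deg [-0.3 -0.5 -0.1] 0.6
world up in tool [-0.8142 -0.0018 -0.5805] cab x in tool [-0.5805  0.0059  0.8142]
scene [256 218  69  90 848] 0.25
top [ 221  201  120   35 1021] 0.31
nose ex,z [0.5881 0.1814]
fixed ex 0.5907 z scene/top [np.float64(0.1741), np.float64(0.1695)]
fixed ex 0.5872 z scene/top [np.float64(0.184), np.float64(0.1857)]
```

View pics/s3.png

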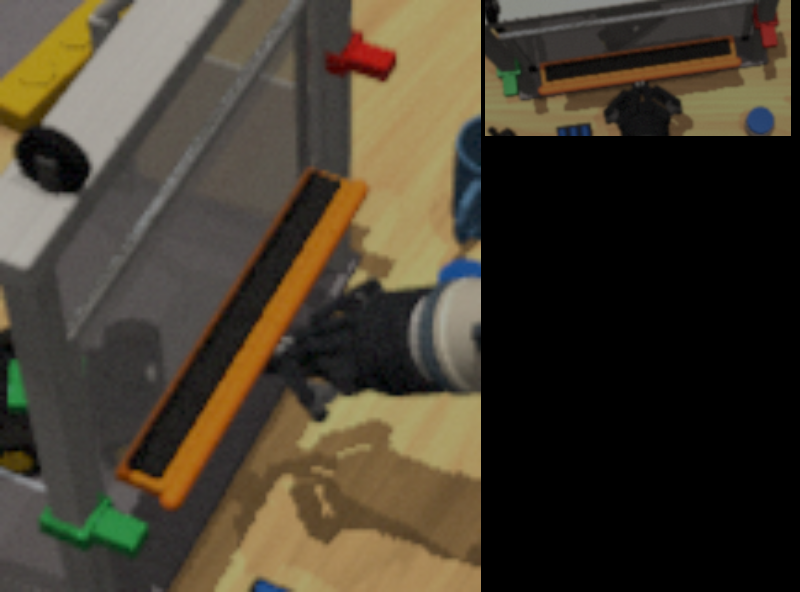

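The window is up and held by the fingers, with the lip still somewhat below green. To refine the height difference, I'll measure the sharp strip edges and the tab edges with sub-pixel crossings.

```bash
cat >e.py <<'E'
from h import *
import sys
q=np.load("pose.npz");ex=np.r_[q["ex"],0];ey=np.r_[q["ey"],0];cab=np.r_[q["cab"],0];up=np.array([0,0,1.])
def edge(g,ch,P,along,across,span,half=.008):
    """subpixel crossing line of 3D edge predicted at P: plane (n,d)"""
    im=cv2.GaussianBlur(g["image"],(3,3),.6)[:,:,ch].astype(np.float32);pts=[]
    for s in np.linspace(*span,25):
        u=np.linspace(-half,half,61);px=np.array([proj(g,P+s*along+a*across) for a in u],np.float32)
        v=cv2.remap(im,px[:,0].reshape(1,-1),px[:,1].reshape(1,-1),cv2.INTER_LINEAR).ravel()
        i=np.abs(np.gradient(cv2.GaussianBlur(v.reshape(1,-1),(9,1),3).ravel()))[5:-5].argmax()+5
        pts.append(px[i])
    pts=np.array(pts,np.float32);vx,vy,cx,cy=cv2.fitLine(pts,cv2.DIST_HUBER,0,.01,.01).ravel()
    C,a=ray(g,(cx,cy));_,b=ray(g,(cx+30*vx,cy+30*vy));n=np.cross(a,b);n/=np.linalg.norm(n)
    return n,n@C,np.std((pts-[cx,cy])@[-vy,vx])
def solve(d,ch,P,along,across,span,half):
    r=[edge(d[n],ch,P,along,across,span,half) for n in("scene","top")]
    A=np.array([[n@across,n[2]] for n,_,_ in r]);D=np.array([c-n@P for n,c,_ in r])
    x=np.linalg.solve(A,D);return x,[round(float(k[2]),2) for k in r]
def lipz(d,z):
    out=[]
    for nm,dx,dz in(("front",-.033,.006),("back",-.007,.012)):
        X=0;zz=z
        for _ in range(3):
            x,e=solve(d,2,cab+(dx+X)*ex+(zz+dz)*up,ey,ex,(-.14,.14),.008 if nm=="front" else .005);X+=x[0];zz+=x[1]
        out.append((nm,"dex",round(X,4),"axis z",round(zz,4),e))
    return out
if __name__=="__main__":
    for f in("d.pkl","s3.pkl"):
        d=pickle.load(open(f,"rb"))
        print(f,*lipz(d,.1 if f=="d.pkl" else .178),sep="\n ")
        for nm,y in(("R",.195),("L",.2135)):
            Y=y;z=.2035
            for _ in range(3):
                x,e=solve(d,1,cab+Y*ey+z*up,ex,ey,(-.046,-.026),.006);Y+=x[0];z+=x[1]
            print(" tab",nm,"y",round(Y,4),"top z",round(z,4),e)
E
python3 e.py
```

```text
d.pkl
 ('front', 'dex', np.float64(-0.0017), 'axis z', np.float64(0.1077), [0.15, 0.29])
 ('back', 'dex', np.float64(-0.0039), 'axis z', np.float64(0.1082), [0.09, 0.27])
 tab R y 0.1923 top z 0.1982 [0.19, 0.26]
 tab L y 0.2197 top z 0.2074 [0.19, 0.25]
s3.pkl
 ('front', 'dex', np.float64(-0.0013), 'axis z', np.float64(0.1789), [0.15, 0.27])
 ('back', 'dex', np.float64(-0.0038), 'axis z', np.float64(0.1807), [0.12, 0.28])
 tab R y 0.1924 top z 0.1975 [0.21, 0.26]
 tab L y 0.2078 top z 0.1872 [0.23, 0.75]
```

Request:
servo_tool(
  rows=[
    {"x": -0.24,"y": 0,"z": -0.17,"ax": 0,"ay": 0,"az": 0,"hand": 0},
    {"x": -0.49,"y": 0,"z": -0.35,"ax": 0,"ay": 0,"az": 0,"hand": 0},
    {"x": -0.75,"y": 0,"z": -0.53,"ax": 0,"ay": 0,"az": 0,"hand": 0},
    {"x": -1.0,"y": 0,"z": -0.71,"ax": 0,"ay": 0,"az": 0,"hand": 0},
    {"x": -1.2,"y": 0,"z": -0.86,"ax": 0,"ay": 0,"az": 0,"hand": 0},
  ],
)

```text
time_s: 6.85
tool_pos: [0.593, 0.097, 0.1597]
ee_rot: [-0.141, 2.186, 0.07]
contact_force: [-2.9, -0.9, -1.5]
opening: 0.0
```

```bash
python3 m.py s4; python3 - <<'E'
from e import *
d=pickle.load(open("s4.pkl","rb"));L=lipz(d,.194);print(*L,sep="\n")
z=(L[0][4]+L[1][4])/2
# overlay: nose-front-plane points extended to the tab: front face rectangle 18x16 centred at lip height, tab front at ex -.0525
o=[]
for n,(x0,y0) in(("scene",(233,288)),("top",(190,210))):
    f=11;a=cv2.resize(d[n]["image"][y0:y0+42,x0:x0+36],None,fx=f,fy=f,interpolation=0)
    R=[(proj(d[n],cab-.0525*ex+(.2045+b)*ey+(z+c)*up)-[x0-.5,y0-.5])*f for b,c in((.0095,.008),(-.0095,.008),(-.0095,-.008),(.0095,-.008))]
    cv2.polylines(a,[np.int32(R)],True,(255,0,255),1)
    A=[(proj(d[n],cab-.0475*ex+b*ey+z*up)-[x0-.5,y0-.5])*f for b in(.1,.165)];cv2.line(a,*map(tuple,np.int32(A)),(255,255,0),1);o.append(a)
cv2.imwrite("pics/ov.png",np.hstack(o))
E
```

```text
t 6.85 tcp [0.593  0.097  0.1597] F [-2.89 -0.92 -1.55] q [ 0.09 -0.69  2.25  0.05  0.64 -1.64] tilt now 35.4
shift cm [ 0.55 -0.07  0.9 ] turn deg [-0.3 -0.4 -0.1] 0.6
world up in tool [-0.8147 -0.0018 -0.5799] cab x in tool [-0.5799  0.0059  0.8147]
scene [256 212  69  93 935] 0.25
top [ 220  200  121   35 1034] 0.34
nose ex,z [0.5889 0.1944]
fixed ex 0.5907 z scene/top [np.float64(0.1893), np.float64(0.1861)]
fixed ex 0.5872 z scene/top [np.float64(0.1991), np.float64(0.2021)]
('front', 'dex', np.float64(-0.001), 'axis z', np.float64(0.1935), [0.14, 0.26])
('back', 'dex', np.float64(-0.0029), 'axis z', np.float64(0.1936), [0.12, 0.26])
```

View pics/ov.png

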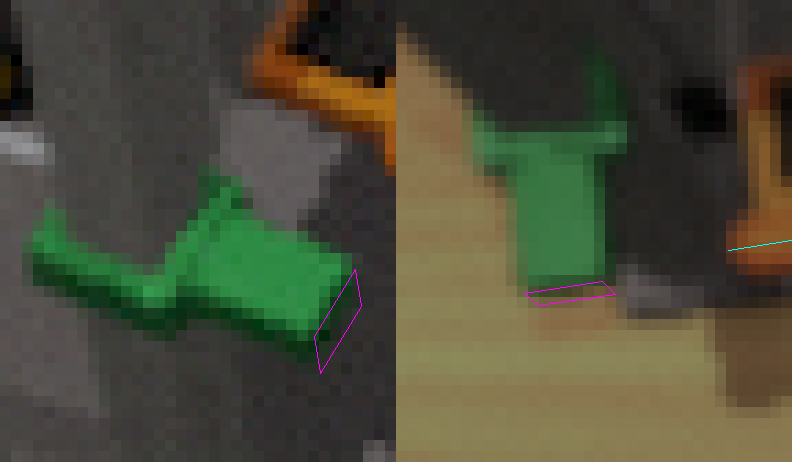

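The overlay of the expected tab at the current lip height sits within about 1 px (2–3 mm) of the real green tab, so the lip is level. Now I'll drop the fingers straight down and then back out.

Request:
servo_tool(
  rows=[
    {"x": 0.4,"y": 0,"z": 0.3,"ax": 0,"ay": 0,"az": 0,"hand": 0},
    {"x": 1.2,"y": 0,"z": 0.9,"ax": 0,"ay": 0,"az": 0,"hand": 0},
    {"x": 2.0,"y": 0,"z": 1.5,"ax": 0,"ay": 0,"az": 0,"hand": 0},
    {"x": 3.2,"y": 0,"z": 2.3,"ax": 0,"ay": 0,"az": 0,"hand": 0},
    {"x": 4.0,"y": 0,"z": 2.9,"ax": 0,"ay": 0,"az": 0,"hand": 0},
  ],
)

```text
time_s: 7.45
tool_pos: [0.5932, 0.097, 0.1085]
ee_rot: [-0.141, 2.187, 0.07]
contact_force: [-1.0, 0.5, 0.1]
opening: 0.0
```

```bash
python3 m.py s5;python3 -c "
from e import *
print(*lipz(pickle.load(open('s5.pkl','rb')),.194),sep='\n')
goal(47,out(0,.11,-.05),1)"
```

```text
t 7.45 tcp [0.5932 0.097  0.1085] F [-0.97  0.46  0.13] q [ 0.09 -0.65  2.31  0.06  0.53 -1.65] tilt now 35.5
shift cm [-3.61 -0.08 -2.09] turn deg [-0.3 -0.5 -0.1] 0.6
world up in tool [-0.8142 -0.0017 -0.5806] cab x in tool [-0.5806  0.0058  0.8142]
scene [256 214  69  91 900] 0.25
top [ 220  200  121   35 1032] 0.32
nose ex,z [0.5883 0.1971]
fixed ex 0.5907 z scene/top [np.float64(0.1904), np.float64(0.1861)]
fixed ex 0.5872 z scene/top [np.float64(0.2001), np.float64(0.2021)]
('front', 'dex', np.float64(-0.0016), 'axis z', np.float64(0.1959), [0.13, 0.27])
('back', 'dex', np.float64(-0.0036), 'axis z', np.float64(0.1964), [0.13, 0.3])
t 7.55 tcp [0.5927 0.097  0.1072] F [ 0.64  0.   -0.13] q [ 0.09 -0.65  2.31  0.06  0.53 -1.65] tilt now 35.6
shift cm [ 3.25 -0.11 -5.  ] turn deg [-0.3 11.4 -0.2] 11.4
world up in tool [-0.8127 -0.0016 -0.5827] cab x in tool [-0.5827  0.0059  0.8127]
```

Request:
servo_tool(
  rows=[
    {"x": 0.65,"y": 0,"z": -1,"ax": 0,"ay": 2,"az": 0,"hand": 0},
    {"x": 1.3,"y": 0,"z": -2,"ax": 0,"ay": 4.5,"az": 0,"hand": 0},
    {"x": 1.95,"y": 0,"z": -3,"ax": 0,"ay": 7,"az": 0,"hand": 0},
    {"x": 2.6,"y": 0,"z": -4,"ax": 0,"ay": 9.5,"az": 0,"hand": 0},
    {"x": 3.3,"y": -0.1,"z": -5,"ax": 0,"ay": 11.4,"az": 0,"hand": 0},
  ],
)

```text
time_s: 8.05
tool_pos: [0.5335, 0.0884, 0.1109]
ee_rot: [-0.154, 2.387, 0.058]
contact_force: [0.5, -0.1, 0.3]
opening: -0.0001
```

Request:
servo_tool(
  rows=[
    {"x": 0,"y": 0,"z": -1,"ax": 0,"ay": 3,"az": 0,"hand": 0},
    {"x": 0,"y": 0,"z": -2,"ax": 0,"ay": 6,"az": 0,"hand": 0},
    {"x": 0,"y": 0,"z": -3,"ax": 0,"ay": 9,"az": 0,"hand": 0},
    {"x": 0,"y": 0,"z": -3,"ax": 0,"ay": 9,"az": 0,"hand": 0},
    {"x": 0,"y": 0,"z": -3,"ax": 0,"ay": 9,"az": 0,"hand": 0},
  ],
)

```text
time_s: 8.55
tool_pos: [0.5136, 0.0858, 0.1332]
ee_rot: [-0.164, 2.542, 0.048]
contact_force: [1.2, 0.4, -0.5]
opening: 0.0002
```

```bash
python3 m.py s6;python3 -c "
from e import *
d=pickle.load(open('s6.pkl','rb'));print(*lipz(d,.195),sep='\n')
d0=pickle.load(open('d.pkl','rb'))
cv2.imwrite('pics/fin.png',np.hstack([cv2.resize(d['scene']['image'],(400,300)),cv2.resize(d['top']['image'],(400,300))]))"
```

```text
t 8.55 tcp [0.5136 0.0858 0.1332] F [ 1.2   0.38 -0.51] q [ 0.09 -0.69  2.14  0.03  1.1  -1.62] tilt now 55.9
shift cm [-7.92  0.02  3.33] turn deg [ -0.3 -20.9  -0.2] 20.9
world up in tool [-0.5604 -0.0017 -0.8282] cab x in tool [-0.8282  0.0057  0.5604]
scene [256 212  69  92 913] 0.25
top [ 220  200  121   35 1031] 0.31
nose ex,z [0.5883 0.1971]
fixed ex 0.5907 z scene/top [np.float64(0.1904), np.float64(0.1862)]
fixed ex 0.5872 z scene/top [np.float64(0.2002), np.float64(0.2022)]
('front', 'dex', np.float64(-0.0015), 'axis z', np.float64(0.1955), [0.14, 0.29])
('back', 'dex', np.float64(-0.0037), 'axis z', np.float64(0.1966), [0.14, 0.22])
```

View pics/fin.png

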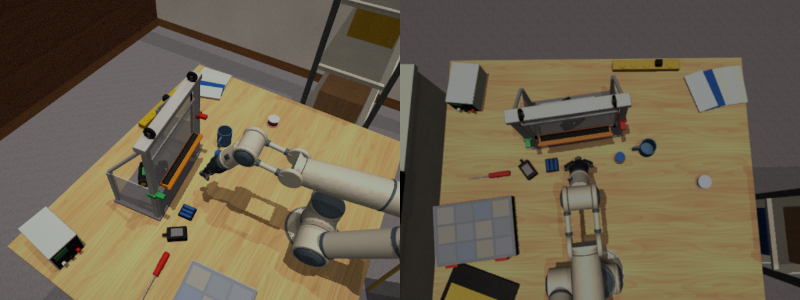

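The final views show the hand clear of the window, the lip still up and every loose thing in its place. I'm handing the job in.

```bash
python3 -c "
from workcell import manip
print(manip.job_done())"
```

```text
the job is handed in; nothing more can be done
None
```

The job is handed in. I pushed the window up from beneath the lip with closed fingertips, dropped them straight down, and backed the hand away. It took about 8.6 s of robot time.

- **Lip height:** After the hand was taken away, the cameras put the lip's centre line at about 0.1955–0.197 m. The green collar's centre is at about 0.195 m, so the lip should be about 0–2 mm high, against the 8 mm allowed. The lip stayed about 70 mm below the red marker, which is at about 0.27 m.
- **At rest:** The lip measured the same right after I let go and again about 1 s later, so the window stands by itself.
- **Forces:** The readings I took while pushing stayed under about 6 N. I did not touch the black strip.
- **Loose things:** In the final pictures the loose things look to be where they started. I checked them by eye only, without measuring.

**Checks that disagreed:**
- The measurements of the lip and the green tab differed by a few mm. The sub-pixel tab edge readings ranged from 0.187 to 0.207 m for its top, so I used hand-picked corners (0.201–0.204 m) and an overlay check instead.
- Assuming the fingers are as wide as the pads, the contact height gave a lip about 5 mm lower than the cameras did. I went with the cameras, because both heights come from the same calibration.

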